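# Filter in, cuvette held in the light path

### The arm

A 6-joint arm with a two-finger parallel gripper is mounted at the origin on a cart in front of the work surface, level with it; the furniture and walls round the work are solid. World frame = base frame: x ahead of the robot, y to its left, z up, the work surface at z = 0. Lengths are in m, angles in rad, forces in N, time in s.
With the tool pointing down it reaches from about 0.375 to 0.9 m from the base axis. Payload 3.1 kg.
Tool frame: the origin (TCP) lies where the fingers leave the gripper's body, on its centre line; the fingertips stand 70 mm ahead of it and the grasp point (between the pads) lies 51 mm ahead of it; z points along the fingers, y is the line along which they close (so a half turn about z gives the same grasp; the last joint's range is limited). The gripper opens to 87 mm and grips with 3 to 60 N. Pads are 19 mm wide; open, the fingers measure 117 mm over their backs; the gripper's body (75 mm by 190 mm) begins 51 mm behind the grasp point.
Start: joints at [-1.292, 0.527, 1.433, -0, 1.181, -0.178], TCP at [0.276, -0.561, 0.292] pointing down, gripper open.
Joint ranges: [-3.08, 3.08], [-0.75, 2.2], [0.22, 2.44], [-1.43, 4.57], [0, 2.65], [-2.85, 2.85]. Speed limits (rad/s): [2.79, 2.79, 3.14, 3.14, 3.14, 3.14].

### API

Orientations are given as a unit quaternion [x, y, z, w].
In Python, from rig import robot gives the robot as it stands.
- The arm moves only by the tool send_rows, never from a script. Its argument "deltas" is text: rows parted by semicolons, each of 7 numbers parted by spaces: the shift along the tool's x, y, z in mm, then the turn, a rotation vector about the tool's x, y, z in degrees, then the opening, from 0 (shut) to 1 (fully open). A call has 1 to 10 rows; each row shifts and turns the commanded pose from where the row before left it, along the tool's axes as they then stand; what a row does not reach is not made up. A row lasts 1/8 s, in which the tool goes at most 62.5 mm and 10.7 degrees, less where a joint would pass 70% of its speed; a pose out of reach is approached as far as the arm can. A call is refused whole if a number of a shift passes 62.5 or a number of a turn 10.7, either way. A call with a gripper value outside its range is refused whole. The fingers move at their own pace and stop on an object; "newtons" is the grip in N (left out, the last holds). Time passes only in rows, so rows that do not move let the fingers close. It gives the time, the measured TCP pose, the force, the opening and the grip force at its end, in the units of the state.
- robot.get_obs(): the state, without advancing time (a new reading comes with each control period).
- robot.camera(name): name is "side" or "top"; returns a dict with "image" (480x640x3 uint8, red, green, blue), "depth" (480x640 float32, m along the optical axis (not along the pixel's ray), 0 where there is no reading), "fovy" (degrees; the focal length in pixels is half the picture's height over the tangent of half this angle, whatever the lens; pixels are square), "cx", "cy" (the principal point, pixels), "rvec" (rotation vector, rad) and "tvec" (3), from world to camera coordinates, as OpenCV has them. Camera axes: x right, y down, z forward; pixel columns grow to the right and rows downward; lengths in m; the calibration is good to about 2 mm. A picture is of the moment at which its call begins.
- robot.hand_in(): hands the job in; it is judged then, once.
Trained networks look in the newest picture that a camera, given by its name, has taken for a name from the list of things; names that differ only in an ending like _2 or _b are one class to them, and where a whole thing is asked for, a point or a joint stands for the part that bears it (a point fixed in the world has none). Each returns a list of dicts, best first, with "p" (0 to 1); they miss things now and then, are a little off and sometimes report something else, mostly with a low value. They report only what shows in the picture. A call takes as long as a camera call.
- robot.find_in(camera, thing): "box" ([left, top, right, bottom] in pixels, round what is visible of it).
- robot.cut_out(camera, thing): "region" (480x640 bool, what is visible of it) and "box" ([left, top, right, bottom] in pixels, round what is visible of it).
The state is a dict: "time": time; "q": joint angles; "joint_velocities": joint speeds; "joint_torque": joint torques, N m; "position": TCP position; "tool_rot": TCP orientation; "ft_force": force on the tool from outside, world axes, zero at the start; "moment": the same for the moment, N m; "grip_width": finger opening in m; "grip_force": force on a finger pad.
Only numpy, scipy, OpenCV 4.12 (cv2) and the standard library are available. Lean on these libraries where they do the work, as an engineer would, in place of code of your own. Each camera call takes 0.05 s, during which the arm holds its last target. There are 200 camera calls.

### The job

Stand the green filter upright and fully home in the blue slot in front of the photometer's lamp and let go of it. Then pick up the cuvette by its two white frosted sides only, never letting the fingers touch its clear windows, and hold it upright and still in the gap between filter and detector, over the white cross on the base, with its windows square to the light path so that the beam from lamp to detector passes through the etched circles. Finish while still holding it there in the air, touching nothing else, and leave the amber filter, vials and beaker where they are.

Things in the scene. Friction and masses are not known exactly. Their poses are not given: they have to be found in the camera images.
- photometer: Fixed optical bench, base 300 x 80 x 12 mm. Origin: centre of its underside; x from lamp to detector, z up. Beam along x at z = 90 mm, y = 0. Black lamp barrel x = -145 to -95, blue slot block at -30, white cross on the base at +45, black detector barrel +100 to +145. Barrels 49 mm thick, tops at 115 (clamp screws 123). Lies across the robot's front, lamp at its left, turned up to 0.3 rad.
- slot_floor (a point): Centre of the floor of the slot in the blue block (axes as photometer). Slot open at the top, 20 mm deep above this point, 9 mm wide along x, 43 mm along y, chamfered mouth; the block is 34 x 64 mm from above. The filter's plate stands across the beam: its thickness along the photometer's x.
- light_spot (a point): The point on the light beam where the cuvette's etched circles have to be: 90 mm above the photometer's underside, straight above the white cross, 75 mm from the slot, 55 mm from the detector's face (axes as photometer: x along the beam, z up).
- filter_stand: Fixed grey block 42 x 150 x 24 mm with two slots 9 x 43 mm, 16 mm deep (floor 8 mm above the origin's level), at y = -35 and +35 mm of its own frame, holding the two filters upright. Origin: centre of the underside, z up.
- filter_green: Loose green filter, about 50 g: black frame plate 6 mm thick (x), 40 wide (y), 52 high with green glass; on top a green grip tab 12 mm thick (x), 20 wide (y), 26 high; 78 mm high in all. Origin: centre of the lower edge, z up. Starts upright in one of the stand's slots, foot 8 mm above the worktop. Best gripped across the tab's 12 mm thickness.
- filter_amber: The same filter in amber, in the stand's other slot; to be left there.
- cuvette: Loose upright glass cuvette, 24 x 24 x 56 mm, about 60 g, open on top, standing on the worktop. Origin: centre of the underside, z up. Its two white frosted sides look to +y and -y (24 mm over the outside), its two clear windows to +x and -x. A thin black 12 mm circle is etched on each window, centred 20 mm above the foot. Windows start facing left and right of the robot, turned up to 0.6 rad.
- cuvette_eye (a point): Centre of the cuvette at the height of the etched circles, 20 mm above its foot (axes as cuvette).
- frosted_1: The white frosted wall on the cuvette's +y side, full 24 mm width and 56 mm height, 2.5 mm thick. Its origin is the cuvette's origin.
- frosted_2: The white frosted wall on the cuvette's -y side, likewise. Its origin is the cuvette's origin.
- window_1: The clear window on the cuvette's +x side, 19 mm wide between the frosted walls; fingers must not touch it. Its origin is the cuvette's origin.
- window_2: The clear window on the cuvette's -x side, likewise. Its origin is the cuvette's origin.
- vial_a: Bystander: upright screw-cap glass vial with a red band, 27 mm diameter, 72 mm high, beyond the photometer; origin at the centre of its underside.
- vial_b: Bystander: upright screw-cap glass vial with a green band, 27 mm diameter, 72 mm high, near the front edge; origin at the centre of its underside.
- beaker_100: Bystander: glass beaker, 54 x 58 x 70 mm, beyond the photometer; origin at the centre of its underside.

How it is judged:
By the outcome, as a careful person would: the job done as asked, in the order asked, and still so for the second after the job is handed in, while the arm keeps its last pose, push and grip.
It also fails if it takes over 54 s, if anything falls off the work surface, if the arm or the gripper's body presses on something with over 40 N, if the wrist force passes 120 N, or if a joint passes its speed limit or range.

## Working session

There is one attempt and no reset: what is moved stays moved. The work goes in short steps, Python scripts to look and compute and a tool call to move; the robot and the scene stay as the last step left them, time stands still between calls to the robot, and variables do not carry over. Pictures are saved under pics/ and viewed, at most 10 in all, crops included, and the job is handed in when it is done.

Besides the shell and the picture viewer there is one more tool, called after "Emit:" as name(argument=value, ...) on one line, values as JSON. send_rows: Moves the arm, as the interface text tells. Its arguments: {"type":"object","properties":{"deltas":{"type":"string"},"newtons":{"type":"number"}},"required":["deltas"]}

```bash
mkdir -p pics; ls
cat > h.py <<'E'
import numpy as np,cv2
from rig import robot
from scipy.spatial.transform import Rotation as R
def cam(n):
    c=robot.camera(n); c['f']=240/np.tan(np.radians(c['fovy'])/2)
    c['Rm']=R.from_rotvec(c['rvec']).as_matrix(); c['t']=np.array(c['tvec']); return c
def pts(c,mask):
    v,u=np.nonzero(mask&(c['depth']>0)); d=c['depth'][v,u]
    p=np.c_[(u-c['cx'])/c['f']*d,(v-c['cy'])/c['f']*d,d]
    return (p-c['t'])@c['Rm']
def proj(c,p):
    q=np.atleast_2d(p)@c['Rm'].T+c['t']; return np.c_[q[:,0]/q[:,2]*c['f']+c['cx'],q[:,1]/q[:,2]*c['f']+c['cy']]
def rayz(c,u,v,z):
    d=c['Rm'].T@np.array([(u-c['cx'])/c['f'],(v-c['cy'])/c['f'],1]); o=-c['Rm'].T@c['t']
    return o+d*(z-o[2])/d[2]
E
python3 - <<'E'
from h import *
np.set_printoptions(precision=4,suppress=True)
for n in ['side','top']:
    c=cam(n); cv2.imwrite(f'pics/{n}0.png',c['image'][:,:,::-1])
    print(n,c['f'],'pos',-c['Rm'].T@c['t'],(c['depth']>0).mean())
    for t in ['photometer','filter_stand','filter_green','filter_amber','cuvette','vial_a','beaker_100']:
        for r in robot.cut_out(n,t)[:3]:
            p=pts(c,r['region'])
            print(t,round(r['p'],2),np.round(r['box']),len(p), (np.median(p,0),np.percentile(p,[2,98],axis=0).ravel()) if len(p) else '')
print(robot.get_obs())
E
```

```text
pics
side 467.4294375230763 pos [0.3722 0.7041 0.7594] 0.9961490885416666
photometer 0.85 [296. 202. 338. 341.] 4570 (array([0.5371, 0.0836, 0.0212]), array([ 0.4884, -0.0978,  0.0027,  0.599 ,  0.1881,  0.1133]))
filter_stand 0.6 [264. 393. 356. 432.] 1834 (array([0.4869, 0.3498, 0.0231]), array([0.4167, 0.3145, 0.0021, 0.558 , 0.3676, 0.0261]))
filter_green 0.72 [321. 390. 342. 410.] 495 (array([0.453 , 0.3344, 0.0526]), array([0.4348, 0.3273, 0.0199, 0.4721, 0.3394, 0.087 ]))
filter_green 0.37 [294. 202. 336. 339.] 4472 (array([0.5364, 0.085 , 0.0224]), array([ 0.4886, -0.0922,  0.0081,  0.5958,  0.1883,  0.1133]))
filter_amber 0.91 [276. 384. 302. 409.] 487 (array([0.5219, 0.345 , 0.0504]), array([0.5034, 0.3383, 0.0202, 0.5413, 0.3497, 0.0874]))
filter_amber 0.54 [363. 169. 377. 191.] 231 (array([ 0.4889, -0.3188,  0.0343]), array([ 0.4752, -0.3393,  0.001 ,  0.5037, -0.3111,  0.0569]))
cuvette 0.64 [367. 169. 376. 192.] 202 (array([ 0.4892, -0.3186,  0.0381]), array([ 0.4766, -0.339 ,  0.0042,  0.5039, -0.3111,  0.0568]))
vial_a 0.87 [399. 206. 415. 236.] 311 (array([ 0.3802, -
[... 1178 characters left out ...]
ray([ 0.7088,  0.1595, -0.0008,  0.7437,  0.1952,  0.0759]))
beaker_100 0.62 [338. 174. 360. 196.] 382 (array([ 0.7298, -0.0668,  0.0252]), array([ 0.6994, -0.0917,  0.0025,  0.75  , -0.041 ,  0.0706]))
{'time': 0.8, 'q': array([-1.2915,  0.5274,  1.4327,  0.    ,  1.1814, -0.1785]), 'joint_velocities': array([-0.0011, -0.0007,  0.0003, -0.0008, -0.0001,  0.0017]), 'joint_torque': array([ -0.0006, -43.9951, -17.6978,   0.0634,   0.0503,  -0.    ]), 'position': array([ 0.2762, -0.5606,  0.2923]), 'tool_rot': array([0.9739, 0.2269, 0.    , 0.    ]), 'ft_force': array([ 0.1756,  1.7236, -1.1797]), 'moment': array([-0.0414, -0.0095, -0.022 ]), 'grip_force': 0.0, 'grip_width': 0.0865977237995403}
```

Run:
```python
from h import *
np.set_printoptions(precision=4,suppress=True)
C={n:cam(n) for n in ['side','top']}
a=cv2.resize(C['side']['image'][160:445,180:420],None,fx=2.1,fy=2.1,interpolation=3)
b=cv2.resize(C['top']['image'][165:305,180:470],None,fx=2.75,fy=2.75,interpolation=3)
cv2.imwrite('pics/a1.png',a[:,:,::-1]);cv2.imwrite('pics/b1.png',b[:,:,::-1])
def rect(p):
    (c,s,an)=cv2.minAreaRect((p[:,:2]*1000).astype(np.float32)); return np.round(c,1),np.round(s,1),round(an,1)
def sel(p,lo,hi): return p[np.all((p>lo)&(p<hi),1)]
for n,c in C.items():
    P=pts(c,np.ones((480,640),bool)); print(n)
    print(' worktop z',np.median(sel(P,(.3,-.1,-.02),(.45,.2,.005))[:,2]))
    for nm,lo,hi in [('base',(.45,-.15,.008),(.65,.22,.016)),('stand',(.4,.29,.02),(.6,.38,.027)),('blocktop',(.48,-.02,.02),(.6,.15,.06)),('barrels L',(.45,.1,.06),(.65,.25,.13)),('barrels D',(.45,-.2,.06),(.65,-.02,.13)),
       ('green',(.42,.3,.06),(.487,.37,.1)),('greentab top',(.42,.3,.083),(.487,.37,.1)),('amber',(.49,.3,.06),(.56,.37,.1)),('cuv',(.46,-.36,.01),(.53,-.3,.07)),('cuvtop',(.46,-.36,.05),(.53,-.3,.07))]:
        p=sel(P,lo,hi)
        if len(p)>3: print(' ',nm,len(p),rect(p),np.round(np.percentile(p[:,2],[5,50,95]),4),p.mean(0))
```

```text
side
 worktop z -0.00028960909252898276
  base 1727 (array([545. ,  42.6]), array([ 79.9, 300.6]), 11.3) [0.0093 0.0116 0.0142] [0.5393 0.0539 0.0116]
  stand 1541 (array([488.4, 337.8]), array([150.1,  44.2]), 8.6) [0.0213 0.0237 0.0259] [0.4862 0.3427 0.0237]
  blocktop 122 (array([528. , 117.7]), array([62.8, 71.6]), 15.5) [0.0211 0.0521 0.0591] [0.5281 0.0957 0.0453]
  barrels L 781 (array([522. , 160.1]), array([46.8, 51.6]), 12.0) [0.0767 0.1055 0.1157] [0.519  0.169  0.1019]
  barrels D 512 (array([567.8, -75.7]), array([47.1, 50.2]), 13.9) [0.0722 0.1022 0.1157] [ 0.5659 -0.0664  0.0989]
  green 197 (array([453.3, 333.2]), array([39.1, 12.5]), 8.9) [0.0606 0.0807 0.087 ] [0.4531 0.335  0.077 ]
  greentab top 89 (array([453.3, 332.9]), array([19.2, 12.1]), 10.4) [0.0835 0.0855 0.0873] [0.4534 0.3332 0.0855]
  amber 198 (array([521.8, 342.8]), array([37.7, 13.6]), 10.3) [0.0605 0.0812 0.0872] [0.5216 0.3453 0.0772]
  cuv 199 (array([ 489.7, -326.6]), array([25.3, 30.2]), 23.9) [0.0137 0.0404 0.0554] [ 0.4893 -0.322   0.0371]
  cuvtop 48 (array([ 489.4, -325.8]), array([23.6, 28
[... 511 characters left out ...]
 0.1174] [0.5233 0.1563 0.1079]
  barrels D 317 (array([571.7, -78. ]), array([46.3, 47.1]), 9.4) [0.0947 0.109  0.1196] [ 0.5704 -0.0775  0.1076]
  green 56 (array([455.9, 331.8]), array([37.6, 12.4]), 7.8) [0.0612 0.0845 0.0886] [0.4562 0.3304 0.0796]
  greentab top 32 (array([456.7, 331.4]), array([18.8, 11.6]), 7.8) [0.084  0.0867 0.089 ] [0.4567 0.3313 0.0866]
  amber 60 (array([524.1, 341.2]), array([35.8, 11.2]), 11.4) [0.0607 0.0816 0.0904] [0.5238 0.3405 0.0783]
  cuv 99 (array([ 493.3, -327.2]), array([23.6, 24.1]), 24.7) [0.0119 0.042  0.0579] [ 0.4927 -0.3268  0.0391]
  cuvtop 36 (array([ 493. , -327.4]), array([23. , 23.6]), 26.3) [0.0504 0.0552 0.06  ] [ 0.4928 -0.3273  0.0548]
```

View pics/a1.png

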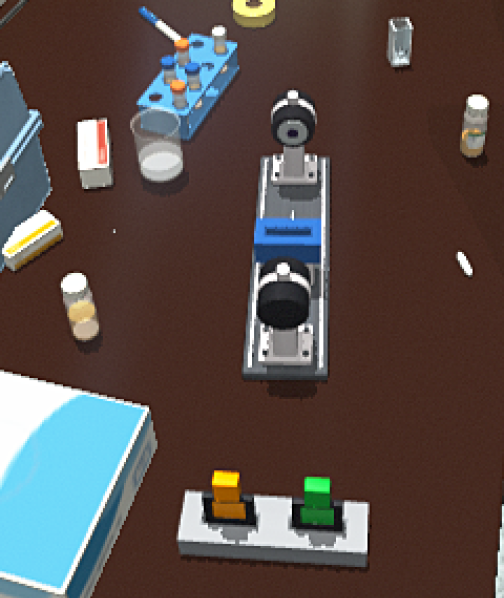

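View pics/b1.png

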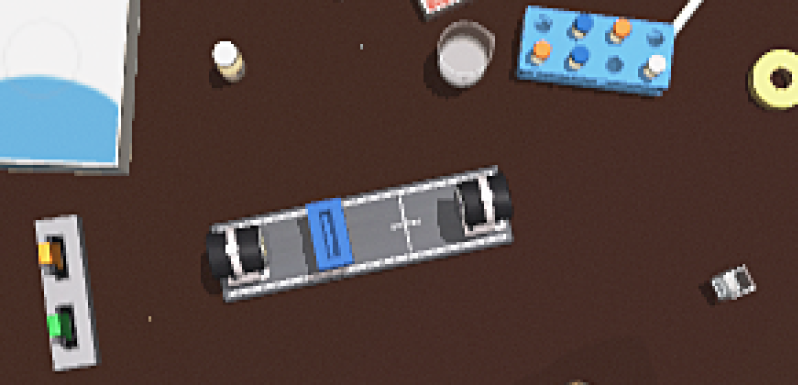

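Side picture: stand at the bottom with the green filter on the right (crop 318,500). The slot block is at (288,240) and the cuvette at (400,40). The top picture shows the white cross at (405,222). The two cameras differ by about 3 mm, so I'll average them, move above the green filter and correct there.

Emit:
send_rows(deltas="0 0 0 0 0 8.8 0.5; 0 0 0 0 0 8.8 0.5; 37 -40 0 0 0 0 0.5; 37 -40 0 0 0 0 0.5; 37 -40 0 0 0 0 0.5; 37 -40 0 0 0 0 0.5; 37 -40 0 0 0 0 0.5; 37 -40 0 0 0 0 0.5; 37 -40 0 0 0 0 0.5; 37 -40 0 0 0 0 0.5")

```text
time: 2.15
position: [0.5219, -0.1984, 0.2925]
tool_rot: [0.997, 0.075, 0.0, 0.0]
ft_force: [-0.5, -1.0, 0.3]
grip_width: 0.0439
grip_force: 0.0
```

Emit:
send_rows(deltas="1.5 -53.6 0 0 0 0 0.5; 1.5 -53.6 0 0 0 0 0.5; 1.5 -53.6 0 0 0 0 0.5; 1.5 -53.6 0 0 0 0 0.5; 1.5 -53.6 0 0 0 0 0.5; 1.5 -53.6 0 0 0 0 0.5; 1.5 -53.6 0 0 0 0 0.5; 1.5 -53.6 0 0 0 0 0.5; 1.5 -53.6 0 0 0 0 0.5; 0 0 0 0 0 0 0.5")

```text
time: 3.4
position: [0.4611, 0.2824, 0.2924]
tool_rot: [0.997, 0.078, 0.0, -0.0]
ft_force: [-0.0, -0.4, -0.1]
grip_width: 0.0435
grip_force: 0.0
```

Emit:
send_rows(deltas="1.4 -50 0 0 0 0 0.5; 0 0 40 0 0 0 0.5; 0 0 40 0 0 0 0.5; 0 0 40 0 0 0 0.5; 0 0 30 0 0 0 0.5; 0 0 17 0 0 0 0.5; 0 0 0 0 0 0 0.5", newtons=10)

```text
time: 4.28
position: [0.4556, 0.3279, 0.1244]
tool_rot: [0.997, 0.075, -0.001, 0.0]
ft_force: [-1.0, 0.2, 0.6]
grip_width: 0.0435
grip_force: 0.0
```

Run:
```python
from h import *
for n,w in [('side',(280,340,360,430)),('top',(175,235,245,305))]:
    c=cam(n); a=c['image'][w[1]:w[3],w[0]:w[2]]; a=cv2.resize(a,(400,400),interpolation=cv2.INTER_CUBIC); 
    if n=='side': A=a
cv2.imwrite('pics/g.png',np.hstack([A,a])[:,:,::-1])
```

```text
(no output)
```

View pics/g.png

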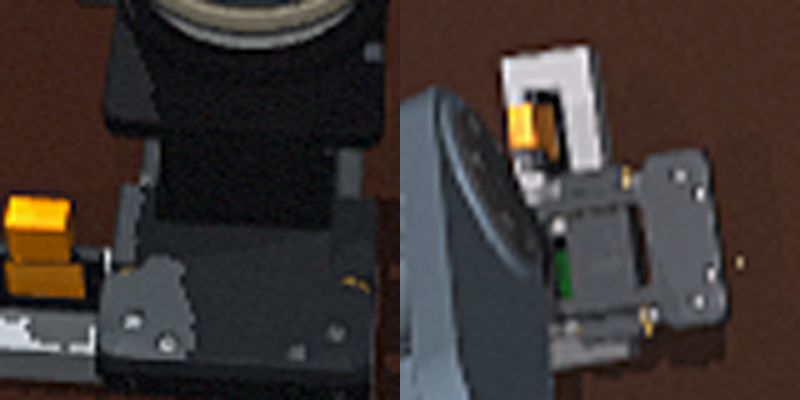

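The gripper straddles the green tab, which shows between the fingers at (565,270). It is 4 mm short in y, so I'll correct that and close.

Emit:
send_rows(deltas="0 -4 0 0 0 0 0.5; 0 0 0 0 0 0 0.3; 0 0 0 0 0 0 0.1; 0 0 0 0 0 0 0; 0 0 0 0 0 0 0; 0 0 0 0 0 0 0", newtons=12)

```text
time: 5.12
position: [0.4552, 0.3327, 0.1253]
tool_rot: [0.997, 0.075, -0.0, 0.0]
ft_force: [-1.1, 0.3, 1.5]
grip_width: 0.0116
grip_force: 12.0
```

Emit:
send_rows(deltas="0 0 -10 0 0 0 0; 0 0 -20 0 0 0 0; 0 0 -30 0 0 0 0; 0 0 -30 0 0 0 0; 0 0 -30 0 0 0 0; 0 0 -20 0 0 0 0; 0 0 -10 0 0 0 0; 0 0 0 0 0 0 0", newtons=20)

```text
time: 6.12
position: [0.4552, 0.3328, 0.2759]
tool_rot: [0.997, 0.075, 0.001, -0.0]
ft_force: [-0.2, 0.5, -0.6]
grip_width: 0.0117
grip_force: 20.0
```

```bash
cat > m.py <<'E'
from h import *
np.set_printoptions(precision=1,suppress=True)
def near(c,pos,Rt,lo,hi):
    P=pts(c,np.ones((480,640),bool)); L=(P-pos)@Rt   # tool coords
    k=np.all((L>lo)&(L<hi),1); return L[k]*1000
E
python3 - <<'E'
from m import *
for n in ['side','top']:
    c=cam(n); o=robot.get_obs(); Rt=R.from_quat(o['tool_rot']).as_matrix()
    for r in robot.cut_out(n,'filter_green')[:2]:
        p=pts(c,r['region']); L=(p-o['position'])@Rt*1000
        print(n,r['p'],r['box'],len(L),'med',np.median(L,0),np.percentile(L,[3,97],axis=0).ravel())
    L=near(c,o['position'],Rt,(-.03,-.009,.072),(.03,.009,.135))
    print(' plate pts',len(L)); 
    if len(L)>5: print(np.percentile(L,[3,50,97],axis=0), np.polyfit(L[:,2],L[:,1],1))
    a=proj(c,o['position']+np.array([0,0,-.09]))[0].astype(int)
    cv2.imwrite(f'pics/l_{n}.png',cv2.resize(c['image'][max(a[1]-40,0):a[1]+40,max(0,a[0]-40):a[0]+40],(480,480),interpolation=2)[:,:,::-1])
print(o['position'])
E
```

```text
plate pts 0
 plate pts 0
[0.5 0.3 0.3]
```

View pics/l_side.png

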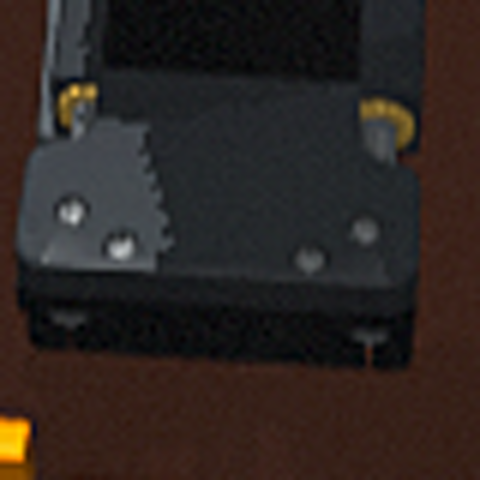

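The gripper's body hides the filter from both cameras. I'll measure the slot block by colour first, then turn the hand 90° above the slot so the side camera can see the plate.

Run:
```python
from m import *
for n in ['side','top']:
    c=cam(n); im=cv2.imread(f'pics/{n}0.png').astype(int)
    b,g,r=im[:,:,0],im[:,:,1],im[:,:,2]
    m=(b>90)&(b-r>50)&(b-g>25); 
    k=np.zeros_like(m); 
    if n=='side': k[235:300,290:345]=1
    else: k[230:270,285:315]=1
    m&=k; P=pts(c,m); print(n,m.sum(),'z pct',np.percentile(P[:,2]*1000,[5,25,50,75,95]))
    zt=np.median(P[P[:,2]>.045][:,2]); T=P[abs(P[:,2]-zt)<.003]
    hull=cv2.minAreaRect((T[:,:2]*1000).astype(np.float32)); print(' top plane',zt*1000,hull)
    # slot: dark pixels inside hull on image
    box=cv2.boxPoints(hull)/1000
    q=proj(c,np.c_[box,np.full(4,zt)]); mask=np.zeros(m.shape,np.uint8); cv2.fillConvexPoly(mask,q.round().astype(np.int32),1)
    mask=cv2.erode(mask,np.ones((3,3)));lum=im.sum(2); 
    v,u=np.nonzero((mask>0)&(b<100)); 
    s=np.array([rayz(c,a,d,zt) for a,d in zip(u,v)])
    if len(s)>4: print(' slot dark',len(s),s.mean(0)*1000,cv2.minAreaRect((s[:,:2]*1000).astype(np.float32)))
    # cross, white on base
    w=(im.min(2)>130)
    kk=np.zeros_like(w)
    cr=proj(c,[.555,-.002,.012])[0]; x,y=cr.round().astype(int); kk[y-9:y+10,x-9:x+10]=1
    print(' cross px guess',cr,'thr pts',(w&kk).sum()); 
    print(lum[y-8:y+9,x-8:x+9]//3)
```

```text
side 581 z pct [374.6 382.8 384.7 394.2 406.6]
 top plane 384.7444681272242 ((465.6434020996094, 362.500732421875), (13.725187301635742, 43.76622009277344), 67.61825561523438)
 slot dark 74 [463.  364.1 384.7] ((465.6232604980469, 362.50848388671875), (10.481390953063965, 40.72791290283203), 68.49398040771484)
 cross px guess [318.2 265.6] thr pts 7
[[118 120 119 119 122 123 120 120 117 121 118 119 121 119 117 122 121]
 [120 120 121 118 123 124 120 120 114 116 114 120 123 118 115 120 122]
 [121 119 120 119 121 122 120 117 112 216 108 117 120 120 118 121 121]
 [119 119 121 118 121 124 118 114 118 255 100 116 118 118 115 119 123]
 [114 116 117 115 120 120 116 113 144 255  98 113 120 117 116 118 119]
 [129 129 131 130 133 131 128 119 171 255 108 120 125 122 126 125 126]
 [147 147 145 147 148 145 145 137 134 229 131 143 141 141 143 140 141]
 [145 146 147 144 146 144 147 143 143 140 142 146 149 149 146 148 148]
 [146 147 146 150 146 147 146 146 146 146 148 149 147 147 148 149 147]
 [145 134 145 146 143 146 134 143 145 141 144 135 146 144 143 139 140]
 [112  89 119 121 110 118  92 120 118 
[... 1179 characters left out ...]
128 124 121 119 110 191 222 186 184 255 188 214 129 131 133]
 [130 127 124 158 166 191 213 178 245 184 166 241 171 182 129 131 133]
 [129 128 125 191 218 176 194 147 254 132 116 120 123 126 131 132 135]
 [129 129 127 160 179 121 119 115 223 152 124 130 128 131 132 132 132]
 [130 129 128 125 126 128 129 123 187 206 124 129 131 133 130 131 131]
 [130 130 129 129 129 129 127 125 151 203 123 128 132 134 133 134 135]
 [129 129 130 132 127 131 130 128 119 255 126 131 132 134 132 136 135]
 [132 131 130 132 133 132 133 130 118 255 125 127 134 136 134 133 136]
 [131 132 131 132 131 132 133 131 124 189 150 130 132 135 134 134 134]
 [130 131 133 132 133 133 133 132 127 185 183 127 129 130 129 131 131]]
```

Emit:
send_rows(deltas="0 0 -10 0 0 0 0; 35 60 0 0 0 0 0; 35 60 0 0 0 -8 0; 0 60 0 0 0 -8 0; 0 0 0 0 0 -10 0; 0 0 0 0 0 -10 0; 0 0 0 0 0 -10 0; 0 0 0 0 0 -10 0; 0 0 0 0 0 -10 0; 0 0 0 0 0 -10 0")

```text
time: 7.68
position: [0.551, 0.178, 0.2858]
tool_rot: [0.738, 0.675, 0.0, 0.0]
ft_force: [0.2, 0.3, -0.7]
grip_width: 0.0118
grip_force: 20.0
```

Run:
```python
from m import *
for n in ['side','top']:
    c=cam(n); o=robot.get_obs(); pos=np.array(o['position']);Rt=R.from_quat(o['tool_rot']).as_matrix()
    for r in robot.cut_out(n,'filter_green')[:2]:
        p=pts(c,r['region']); L=(p-pos)@Rt*1000
        print(n,r['p'],r['box'],len(L),'med',np.median(L,0),np.percentile(L,[3,97],axis=0).ravel())
    L=near(c,pos,Rt,(-.03,-.012,.075),(.03,.012,.13))
    print(' plate pts',len(L)); 
    if len(L)>5: print(np.percentile(L,[3,50,97],axis=0), np.polyfit(L[:,2],L[:,1],1), np.polyfit(L[:,0],L[:,1],1))
    if n=='side':
        a=proj(c,pos+np.array([0,0,-.09]))[0].astype(int)
        cv2.imwrite('pics/l2.png',cv2.resize(c['image'][a[1]-40:a[1]+40,a[0]-40:a[0]+40],(480,480),interpolation=2)[:,:,::-1])
```

```text
side 0.68 [289.8, 243.5, 298.4, 280.8] 321 med [10.3 -2.5 79.8] [-12.7  -6.1  38.7  21.2   3.2 114.4]
 plate pts 179
[[-13.3  -4.3  76.6]
 [ 10.3  -2.9  98.8]
 [ 21.6   1.5 114.5]] [-0.   0.8] [ 0.1 -2.9]
 plate pts 3
```

View pics/l2.png

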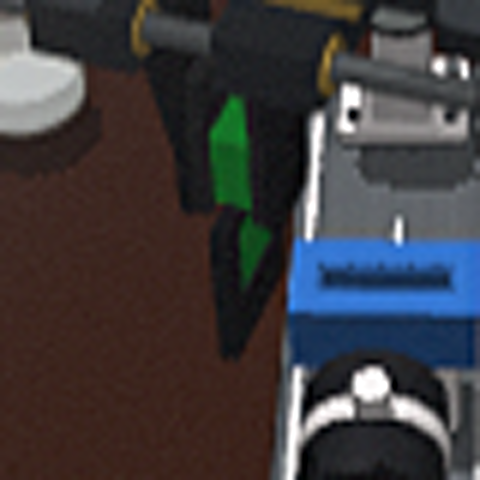

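The plate and the blue block are both visible in the side view, with the slot at about crop (388,277). I'll measure both in that camera.

Run:
```python
from m import *
c=cam('side'); o=robot.get_obs(); pos=np.array(o['position']);Rt=R.from_quat(o['tool_rot']).as_matrix()
L=near(c,pos,Rt,(-.03,-.012,.068),(.03,.012,.13))
f=L[(L[:,0]<16)]; e=L[L[:,0]>17.5]
print('face',len(f),np.median(f,0),np.percentile(f[:,1],[10,90]),'edge',len(e),np.median(e,0),np.percentile(e[:,1],[5,95]))
T=near(c,pos,Rt,(-.012,-.012,.034),(.02,.012,.058)); print('tab',len(T),np.percentile(T,[5,50,95],axis=0))
im=c['image'].astype(int); m=(im[:,:,2]>90)&(im[:,:,2]-im[:,:,0]>50)
P=pts(c,np.ones(m.shape,bool)); idx=np.nonzero(m&(c['depth']>0))
B=pts(c,m); B=B[np.all((B>(.49,.03,.065))&(B<(.6,.12,.085)),1)]*1000
zt=np.median(B[B[:,2]>72][:,2]); T=B[abs(B[:,2]-zt)<3]
print('top',zt,len(T),cv2.minAreaRect(T[:,:2].astype(np.float32)))
r=cv2.minAreaRect(T[:,:2].astype(np.float32)); bx=proj(c,np.c_[cv2.boxPoints(r),np.full(4,zt)]/1000); print(bx)
x0,y0=bx.min(0).astype(int)-1;x1,y1=bx.max(0).astype(int)+2
print(x0,y0);print(im[y0:y1,x0:x1,2])
for n in ['slot_floor']:
    for r in robot.cut_out('side',n)[:1]: print(n,r['p'],r['box'])
```

```text
face 121 [ 2.9 -3.2 98.4] [-4.2 -2.1] edge 80 [20.4 -1.5 90.1] [-4.1  1.5]
tab 178 [[ -1.6 -10.   36.3]
 [ 10.3   1.7  44.1]
 [ 12.1  10.6  56.6]]
top 75.57611450337666 329 ((539.9550170898438, 70.57765197753906), (62.707550048828125, 38.641090393066406), 12.12419319152832)
[[332.  276.9]
 [332.  263.1]
 [301.5 263.1]
 [300.6 276.9]]
299 262
[[ 23  22  22  96 104 255 116  91  96  97 100  96  98  97  97 100  98  98
   93 122 255  83  97 101 100  96 101 101  97 103 101 100  98  98 244]
 [ 21  17  26 140 134 255 129 128 131 136 134 134 138 137 135 134 135 135
  116 152 255 107 116 122 117 119 121 119 120 121 121 120 116 114 232]
 [ 22  16  38 213 191 226 191 200 200 198 201 202 200 200 201 200 199 199
  177 172 250 173 180 180 179 179 179 182 180 181 179 181 180 172 240]
 [ 13  18  64 231 211 206 209 211 214 212 213 213 211 214 209 212 209 211
  209 211 212 213 215 217 216 211 214 216 215 215 216 214 212 208 254]
 [ 21  13  87 228 209 208 210 212 213 210 212 210 208 212 211 211 210 207
  208 210 210 214 213 213 210 211 213 213 211 210 209 209 204 204 253]
 [ 11  18  95 228 212 210 209 1
[... 909 characters left out ...]
219
  217 218 215 216 217 220 218 219 219 220 217 215 212 207 207 205 227]
 [ 23  34 220 224 218 213 212 213 216 215 215 217 217 217 215 214 213 216
  215 214 215 214 215 213 216 217 213 217 216 215 210 209 210 209 230]
 [ 20  41 215 197 193 192 199 197 199 198 199 199 196 198 198 199 200 198
  199 198 196 197 198 198 204 201 210 211 210 210 210 204 204 201 231]
 [ 22  39 109  98  95  95 129 124 127 127 124 124 122 122 125 123 126 124
  125 124 124 124 128 127 127 126 162 157 158 162 159 156 152 151 238]
 [ 21  43  89  79  79  77  78  75  76  75  75  74  73  76  76  75  74  76
   71  74  76  74  76  73  75  75  73  72  72  71  73  73  66  70 255]]
slot_floor 0.96 [293.1, 228.8, 334.8, 341.3]
```

Emit:
send_rows(deltas="0 0 0 0 0 10 0; 0 0 0 0 0 10 0; 0 0 0 0 0 10 0; 0 0 0 0 0 10 0; 0 0 0 0 0 10 0; 0 0 0 0 0 10 0; 0 0 0 0 0 10 0; 0 0 0 0 0 3.7 0; 0 0 0 0 0 0 0")

```text
time: 9.1
position: [0.5508, 0.178, 0.2853]
tool_rot: [0.995, 0.095, 0.0, -0.0]
ft_force: [-0.4, -0.1, 0.4]
grip_width: 0.0119
grip_force: 20.0
```

Emit:
send_rows(deltas="-10 34.5 0 0 0 0 0; -10 34.5 0 0 0 0 0; -10 34.5 0 0 0 0 0; 0 0 30 0 0 0 0; 0 0 30 0 0 0 0; 0 0 20 0 0 0 0; 0 0 0 0 0 0 0; 0 0 0 0 0 0 0")

```text
time: 10.1
position: [0.5416, 0.0706, 0.206]
tool_rot: [0.995, 0.095, 0.001, 0.0]
ft_force: [0.8, 0.3, -0.9]
grip_width: 0.0119
grip_force: 20.0
```

Emit:
send_rows(deltas="0 0 5 0 0 0.3 0; 0 0 4 0 0 0 0; 0 0 3 0 0 0 0; 0 0 3 0 0 0 0; 0 0 3 0 0 0 0; 0 0 0 0 0 0 0")

```text
time: 10.85
position: [0.5408, 0.0707, 0.1869]
tool_rot: [0.996, 0.093, -0.0, -0.0]
ft_force: [0.0, 0.3, -0.3]
grip_width: 0.0117
grip_force: 20.0
```

Emit:
send_rows(deltas="0 0 3 0 0 0 0; 0 0 3 0 0 0 0; 0 0 3 0 0 0 0; 0 0 2 0 0 0 0; 0 0 0 0 0 0 0")

```text
time: 11.48
position: [0.5408, 0.0707, 0.176]
tool_rot: [0.996, 0.093, -0.0, -0.0]
ft_force: [-0.7, -0.2, -1.4]
grip_width: 0.0122
grip_force: 20.0
```

Emit:
send_rows(deltas="0 0 2 0 0 0 0; 0 0 1 0 0 0 0; 0 0 1 0 0 0 0; 0 0 0 0 0 0 0")

```text
time: 11.98
position: [0.541, 0.0706, 0.1732]
tool_rot: [0.996, 0.093, 0.0, 0.0]
ft_force: [-0.9, -0.3, 6.9]
grip_width: 0.0116
grip_force: 20.0
```

The foot meets the floor at the height I expected, with 7 N. Now I'll release and go up.

Emit:
send_rows(deltas="0 0 -0.5 0 0 0 0.2; 0 0 0 0 0 0 0.4; 0 0 0 0 0 0 0.4; 0 0 0 0 0 0 0.4; 0 0 -15 0 0 0 0.4; 0 0 -30 0 0 0 0.4; 0 0 -40 0 0 0 0.4; 0 0 -40 0 0 0 0.5; 0 0 0 0 0 0 0.5")

```text
time: 13.1
position: [0.5429, 0.0706, 0.3022]
tool_rot: [0.996, 0.093, 0.005, 0.001]
ft_force: [-0.5, -0.2, 0.5]
grip_width: 0.0422
grip_force: 0.0
```

Emit:
send_rows(deltas="-5 60 0 0 0 -10 0.6; -5 60 0 0 0 -10 0.6; 0 60 0 0 0 -10 0.6; 20 60 0 0 0 -10 0.6; 40 40 0 0 0 -10 0.6; 40 40 0 0 0 -10 0.6; 40 0 0 0 0 -10 0.6; 0 0 0 0 0 -10 0.6; 0 0 0 0 0 -10 0.6; 0 0 0 0 0 -10 0.6")

```text
time: 14.35
position: [0.7707, -0.0712, 0.2965]
tool_rot: [0.569, 0.822, -0.0, -0.001]
ft_force: [1.0, 0.3, 0.1]
grip_width: 0.0521
grip_force: 0.0
```

Run:
```python
from m import *
print(robot.get_obs()['position'],robot.get_obs()['tool_rot'])
for n in ['side','top']:
    c=cam(n)
    for r in robot.cut_out(n,'filter_green')[:2]:
        p=pts(c,r['region'])*1000; print(n,r['p'],r['box'],len(p),np.median(p,0),np.percentile(p,[3,97],axis=0).ravel())
    P=pts(c,np.ones((480,640),bool)); 
    k=np.all((P>(.51,.03,.11))&(P<(.58,.11,.145)),1); t=P[k]*1000
    if len(t): print(n,'tab',len(t),np.percentile(t[:,2],[50,95]),cv2.minAreaRect(t[:,:2].astype(np.float32)))
    k=np.all((P>(.45,-.37,.012))&(P<(.53,-.29,.07)),1); t=P[k]*1000
    if len(t): print(n,'cuv',len(t),cv2.minAreaRect(t[:,:2].astype(np.float32)))
    w=(290,200,350,300) if n=='side' else (270,210,370,280)
    a=c['image'][w[1]:w[3],w[0]:w[2]]; cv2.imwrite(f'pics/f_{n}.png',cv2.resize(a,None,fx=6,fy=6,interpolation=2)[:,:,::-1])
```

```text
[ 0.8 -0.1  0.3] [ 0.6  0.8 -0.  -0. ]
side 0.86 [306.9, 248.6, 324.1, 270.4] 376 [538.6  74.1  98.1] [521.3  69.   73.5 556.2  79.3 133.7]
side 0.16 [207.2, 289.6, 227.9, 323.5] 386 [713.4 181.6  47.4] [705.3 167.6   3.7 727.2 187.3  73. ]
side tab 134 [127.8 134.6] ((539.216796875, 72.86734008789062), (19.77460479736328, 14.455948829650879), 10.257217407226562)
side cuv 193 ((491.0693664550781, -327.1562194824219), (25.226728439331055, 30.84706687927246), 26.168344497680664)
top 0.42 [193.9, 247.3, 207.6, 262.2] 95 [556.  348.8  23.5] [487.3 155.5  14.1 567.  366.6 730.1]
top cuv 97 ((493.0963439941406, -327.26373291015625), (23.558767318725586, 24.466678619384766), 23.43021011352539)
```

View pics/f_side.png

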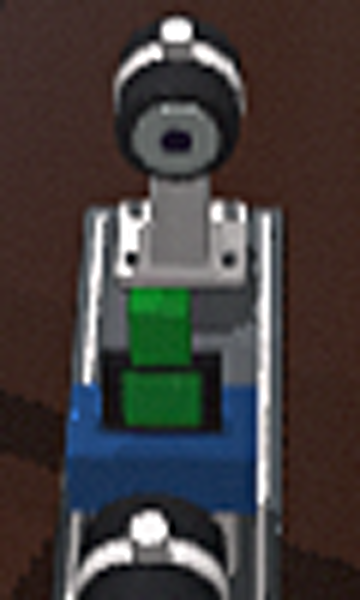

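Side view: the green filter stands straight in the blue slot, with the tab top at 133.7 mm, so the foot is at about 55.7 mm and fully home. Next is the cuvette.

Emit:
send_rows(deltas="0 0 0 0 0 -3.9 0.6; -14.7 -45.2 0 0 0 0 0.6; -14.7 -45.2 0 0 0 0 0.6; -14.7 -45.2 0 0 0 0 0.6; -14.7 -45.2 0 0 0 0 0.6; -14.7 -45.2 0 0 0 0 0.6; -14.7 -45.2 0 0 0 0 0.6; -14.7 -45.2 0 0 0 0 0.6; -14.7 -45.2 0 0 0 0 0.6; 0 0 0 0 0 0 0.6")

```text
time: 15.8
position: [0.4874, -0.3294, 0.2979]
tool_rot: [0.546, 0.838, -0.0, -0.0]
ft_force: [1.0, -0.1, 0.6]
grip_width: 0.0521
grip_force: 0.0
```

Emit:
send_rows(deltas="0 0 50 0 0 0 0.6; 0 0 50 0 0 0 0.6; 0 0 40 0 0 0 0.6; 0 0 25 0 0 0 0.6; 0 0 0 0 0 0 0.6; 0 0 0 0 0 0 0.6", newtons=10)

```text
time: 16.55
position: [0.4906, -0.3273, 0.1336]
tool_rot: [0.543, 0.84, -0.0, 0.001]
ft_force: [0.1, -1.0, 0.9]
grip_width: 0.0522
grip_force: 0.0
```

```bash
cat > cv.py <<'E'
from m import *
import sys
c=cam('side'); o=robot.get_obs(); pos=np.array(o['position'])
q=o['tool_rot']; print(pos*1000,'yaw',2*np.degrees(np.arctan2(q[1],q[0])),o['grip_width']*1000)
Rt=R.from_quat(q).as_matrix()
P=pts(c,np.ones((480,640),bool)); L=(P-pos)@Rt*1000
k=(P[:,2]>.008)&(np.abs(L[:,0])<25)&(np.abs(L[:,1])<70)&(L[:,2]<150)&(L[:,2]>15)
L=L[k]
z0=np.array([o['position'][2]*1000])
cu=L[(np.abs(L[:,1])<22)]; fi=L[(np.abs(L[:,1])>22)]
print('centre pts',len(cu),np.percentile(cu,[2,50,98],axis=0).round(1).tolist())
for s in (1,-1):
    f=fi[(fi[:,1]*s>0)&(fi[:,2]<70)]
    if len(f): print('finger',s,len(f),np.percentile(f,[2,50,98],axis=0).round(1).tolist())
for r in robot.cut_out('side','cuvette')[:2]:
    p=(pts(c,r['region'])-pos)@Rt*1000; print('net',r['p'],np.round(r['box']),len(p),np.percentile(p,[3,50,97],axis=0).round(1).tolist())
a=proj(c,pos+np.array([0,0,-.07]))[0].astype(int)
cv2.imwrite(sys.argv[1],cv2.resize(c['image'][a[1]-30:a[1]+30,a[0]-40:a[0]+40],(800,600),interpolation=2)[:,:,::-1])
E
python3 cv.py pics/c1.png
```

```text
[ 490.6 -327.6  134.1] yaw 114.20292023188982 52.26957317871723
centre pts 207 [[-11.0, -11.6, 77.6], [10.6, 1.1, 95.7], [16.0, 11.8, 124.6]]
finger 1 101 [[-6.9, 25.8, 17.0], [11.7, 33.7, 40.5], [16.5, 40.9, 67.4]]
finger -1 126 [[-7.0, -38.8, 16.0], [10.5, -30.1, 39.4], [15.6, -25.8, 68.7]]
```

View pics/c1.png

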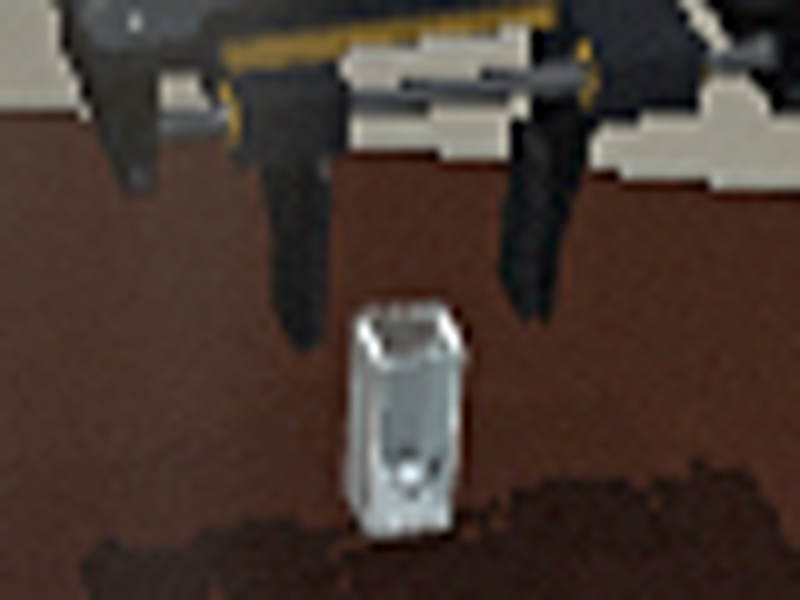

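The fingers straddle the cuvette, frosted sides towards them and the etched window (407,470) towards the camera. I'll check the depth offset between finger fronts and window.

Run:
```python
from m import *
A=[];
for i in range(3):
    c=cam('side'); o=robot.get_obs(); pos=np.array(o['position']); Rt=R.from_quat(o['tool_rot']).as_matrix()
    L=(pts(c,np.ones((480,640),bool))-pos)@Rt*1000; A.append(L)
L=np.vstack(A); L=L[(abs(L[:,0])<30)&(abs(L[:,1])<45)]
for z in range(75,135,6):
    s=L[(abs(L[:,2]-z)<3)&(abs(L[:,1])<10)&(L[:,2]<127)]
    if len(s)>5: print('cuv z',z,len(s),np.percentile(s[:,0],[10,50,90]))
s=L[(L[:,2]>95)&(L[:,2]<122)&(abs(L[:,1])<10)]; print('yaw slope deg',np.degrees(np.polyfit(s[:,1],s[:,0],1)[0]))
for y in range(-12,13,3):
    t=s[abs(s[:,1]-y)<1.5]; 
    if len(t)>2: print(y,len(t),np.median(t[:,0]))
for z in range(30,70,8):
  for sg in (1,-1):
    s=L[(abs(L[:,2]-z)<4)&(L[:,1]*sg>25)]
    if len(s)>5: print('fin',sg,z,len(s),np.percentile(s[:,0],[10,50,90]),np.percentile(s[:,1],[5,95]))
```

```text
cuv z 75 13 [-8.3 12.  14.8]
cuv z 81 85 [-10.4   7.8  13.1]
cuv z 87 75 [-10.9   9.9  14.1]
cuv z 93 51 [-12.2  10.1  13.1]
cuv z 99 38 [ 8.7 12.  13.5]
cuv z 105 44 [ 8.7 12.4 15.1]
cuv z 111 32 [ 9.4 11.7 13.4]
cuv z 117 51 [ 8.4 11.8 14.2]
cuv z 123 36 [ 9.7 12.3 14.6]
cuv z 129 9 [ 9.7 13.2 15.1]
yaw slope deg 1.3767367107058281
-9 27 12.21195290116666
-6 28 11.65145172298
-3 28 11.894067099761754
0 30 12.06928732772707
3 24 12.94467334999822
6 33 10.839863028029361
9 19 11.183262230050092
fin 1 30 48 [ 4.1 11.8 14.8] [27.1 39.1]
fin -1 30 58 [-1.3 10.4 13.8] [-38.4 -25.7]
fin 1 38 39 [ 0.6 11.7 13.4] [27.5 37.9]
fin -1 38 47 [-2.5  9.8 14. ] [-35.8 -26.5]
fin 1 46 42 [ 2.6 11.2 14.2] [26.8 35.8]
fin -1 46 52 [-2.1 10.3 13.8] [-34.5 -25.8]
fin 1 54 42 [-7.2 10.8 13.2] [26.4 35.5]
fin -1 54 52 [-5.2 10.3 13.3] [-35.  -25.8]
fin 1 62 49 [-6.5 10.9 13.9] [26.2 35.2]
fin -1 62 45 [-3.8 10.2 14.1] [-35.5 -25.8]
```

Emit:
send_rows(deltas="-1.5 0 15 0 0 0 0.6; 0 0 15 0 0 0 0.6; 0 0 11 0 0 0 0.6; 0 0 0 0 0 0 0.5; 0 0 0 0 0 0 0.4; 0 0 0 0 0 0 0.3; 0 0 0 0 0 0 0.2; 0 0 0 0 0 0 0.1; 0 0 0 0 0 0 0.1; 0 0 0 0 0 0 0.1", newtons=10)

```text
time: 18.05
position: [0.4904, -0.3288, 0.0922]
tool_rot: [0.543, 0.84, -0.0, 0.0]
ft_force: [0.9, 0.2, 2.6]
grip_width: 0.024
grip_force: 10.0
```

```bash
python3 cv.py pics/c2.png
```

```text
[ 490.5 -328.8   92.2] yaw 114.2051241556332 23.81910026473752
centre pts 329 [[-9.6, -21.3, 18.1], [11.6, -1.5, 47.8], [16.3, 21.1, 81.6]]
finger 1 15 [[-7.5, 22.4, 18.9], [11.4, 23.6, 28.0], [13.9, 26.5, 38.5]]
finger -1 10 [[10.5, -26.2, 16.3], [13.8, -24.1, 24.5], [16.7, -22.2, 36.5]]
net 0.46 [365. 170. 378. 195.] 175 [[-9.5, -10.8, 37.3], [12.2, -0.6, 59.8], [16.1, 11.0, 90.2]]
```

View pics/c2.png

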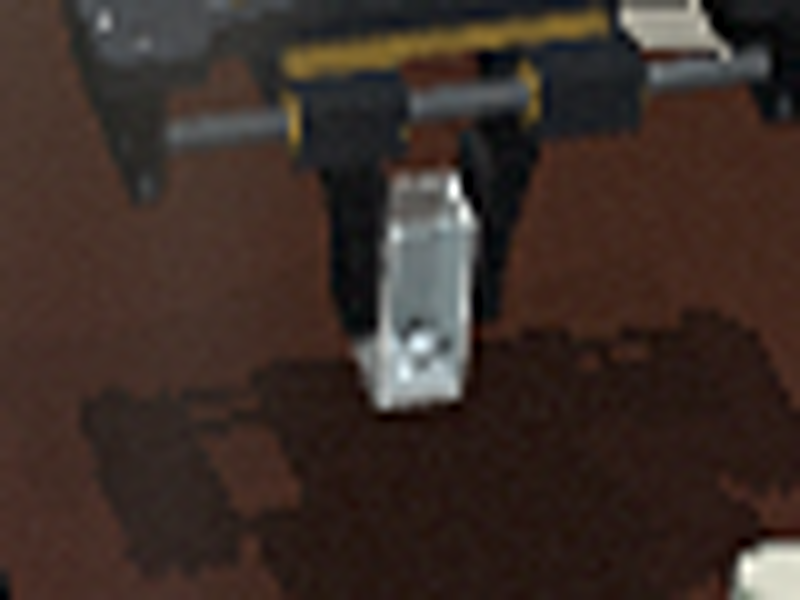

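The cuvette is held by its frosted sides (opening 24 mm, 10 N) and the windows are clear. I'll lift it and carry it over the cross.

Emit:
send_rows(deltas="0 0 -10 0 0 0 0.1; 0 0 -25 0 0 0 0.1; 0 0 -40 0 0 0 0.1; 0 0 -40 0 0 0 0.1; 0 0 -40 0 0 0 0.1; 0 0 -25 0 0 0 0.1; 0 0 0 0 0 6.5 0.1; 0 0 0 0 0 6.5 0.1; 0 0 0 0 0 0 0.1", newtons=14)

```text
time: 19.27
position: [0.4899, -0.3283, 0.2719]
tool_rot: [0.634, 0.773, -0.0, -0.0]
ft_force: [-0.0, 0.5, -0.5]
grip_width: 0.0239
grip_force: 14.0
```

Emit:
send_rows(deltas="38.4 15.7 0 0 0 0 0.1; 38.4 15.7 0 0 0 0 0.1; 38.4 15.7 0 0 0 0 0.1; 38.4 15.7 0 0 0 0 0.1; 38.4 15.7 0 0 0 0 0.1; 38.4 15.7 0 0 0 0 0.1; 38.4 15.7 0 0 0 0 0.1; 38.4 15.7 0 0 0 0 0.1; 0 0 0 0 0 0 0.1; 0 0 0 0 0 0 0.1")

```text
time: 20.52
position: [0.5536, -0.003, 0.2716]
tool_rot: [0.634, 0.773, -0.0, -0.0]
ft_force: [0.8, -0.4, -0.0]
grip_width: 0.0237
grip_force: 14.0
```

Run:
```python
from m import *
# cross in initial top image
c=cam('top'); im=cv2.imread('pics/top0.png').min(2).astype(float)
y0,x0=238,318; s=im[y0:y0+19,x0:x0+19]; v,u=np.nonzero(s>165)
p=np.array([rayz(c,a+x0,b+y0,.0125)*1000 for a,b in zip(u,v)])[:,:2]
d=np.array([.1943,-.981]); n=np.array([.981,.1943])
a=p@d; b=p@n
# lines: long bar along n (constant a), short bar along d (const b)
am=np.median(a)
for _ in range(5): am=a[abs(a-am)<2.5].mean()
k=abs(a-am)>4; bm=np.median(b[k])
for _ in range(5): bm=b[k&(abs(b-bm)<3)].mean()
print('cross top cam',am*d+bm*n, 'n',len(a),k.sum())
print('short bar b',b[k].round(1))
c=cam('side'); im=cv2.imread('pics/side0.png').min(2).astype(float)
o=robot.get_obs(); pos=np.array(o['position']);q=o['tool_rot'];Rt=R.from_quat(q).as_matrix()
print(pos*1000,'yaw',2*np.degrees(np.arctan2(q[1],q[0])),o['grip_width'],q)
L=(pts(c,np.ones((480,640),bool))-pos)@Rt*1000
s=L[(L[:,2]>55)&(L[:,2]<98)&(abs(L[:,1])<11)&(abs(L[:,0])<30)]; print('cuv',len(s),np.percentile(s,[5,50,95],axis=0).tolist())
t=s[s[:,2]>70]; print('face x lower',np.percentile(t[:,0],[10,50,90]),'slope',np.degrees(np.polyfit(t[:,1],t[:,0],1)[0]))
s=L[(L[:,2]>20)&(L[:,2]<68)&(abs(L[:,1])>13)&(abs(L[:,1])<30)&(abs(L[:,0])<20)]; print('fing',len(s),np.percentile(s[:,0],[10,50,90]))
```

```text
cross top cam [555.6  -3. ] n 47 19
short bar b [546.5 546.  545.4 544.8 546.6 546.1 543.2 542.7 542.1 545.  544.5 543.9
 543.3 541.7 514.8 514.2 513.6 513.  512.5]
[553.6  -3.8 271.7] yaw 101.17815741706741 0.024116656538046493 [ 0.6  0.8 -0.  -0. ]
cuv 171 [[10.705231802147182, -9.72489485456177, 56.654411831666536], [12.681120369895483, 0.011828111262962036, 74.14560761860078], [14.618370265854143, 9.482338177092194, 90.80975941226993]]
face x lower [10.8 12.7 14.1] slope 1.7135681609067421
fing 234 [ 9.4 11.9 13.7]
```

Emit:
send_rows(deltas="1.5 1 20 0 0 0 0.1; 0 0 30 0 0 0 0.1; 0 0 25 0 0 0 0.1; 0 0 18 0 0 0 0.1; 0 0 10 0 0 0 0.1; 0 0 6.5 0 0 0 0.1; 0 0 0 0 0 0 0.1; 0 0 0 0 0 0 0.1; 0 0 0 0 0 0 0.1")

```text
time: 21.75
position: [0.5548, -0.0012, 0.1629]
tool_rot: [0.635, 0.773, 0.0, 0.001]
ft_force: [0.1, 0.0, -0.5]
grip_width: 0.024
grip_force: 14.0
```

Run:
```python
from m import *
c=cam('side'); o=robot.get_obs(); pos=np.array(o['position']);q=o['tool_rot'];Rt=R.from_quat(q).as_matrix()
print(pos*1000,'yaw',2*np.degrees(np.arctan2(q[1],q[0])),o['grip_width'],o['ft_force'],o['joint_velocities'])
P=pts(c,np.ones((480,640),bool));L=(P-pos)@Rt*1000
s=L[(L[:,2]>55)&(L[:,2]<98)&(abs(L[:,1])<16)&(abs(L[:,0])<30)]
if len(s): print('cuv',len(s),np.percentile(s,[5,50,95],axis=0).tolist())
e=pos+Rt@np.array([0,0,.0722]);print('eye',e*1000)
a=c['image'][195:285,280:360]; cv2.imwrite('pics/h.png',cv2.resize(a,(530,596),interpolation=2)[:,:,::-1])
c=cam('top')
for cc,nm in ((c,'top'),):
    P=pts(cc,np.ones((480,640),bool))
    for lo,hi in (((.45,.1,.06),(.65,.25,.13)),((.51,.03,.115),(.58,.11,.145))):
        t=P[np.all((P>lo)&(P<hi),1)]*1000
        if len(t)>4: print(nm,len(t),cv2.minAreaRect(t[:,:2].astype(np.float32)))
```

```text
[554.7  -1.2 162.8] yaw 101.21676625654067 0.02399104196933923 [ 0.1 -0.6 -1.4] [-0.  0.  0.  0. -0.  0.]
cuv 138 [[9.850656766878258, -12.250418577737836, 56.0690794321741], [11.894516882807647, -1.474689100624511, 67.72019914052547], [13.994145475379943, 12.889727480284218, 84.01212137050032]]
eye [554.8  -1.2  90.6]
top 359 ((524.3147583007812, 157.18136596679688), (46.81346130371094, 52.24728775024414), 11.360843658447266)
```

View pics/h.png

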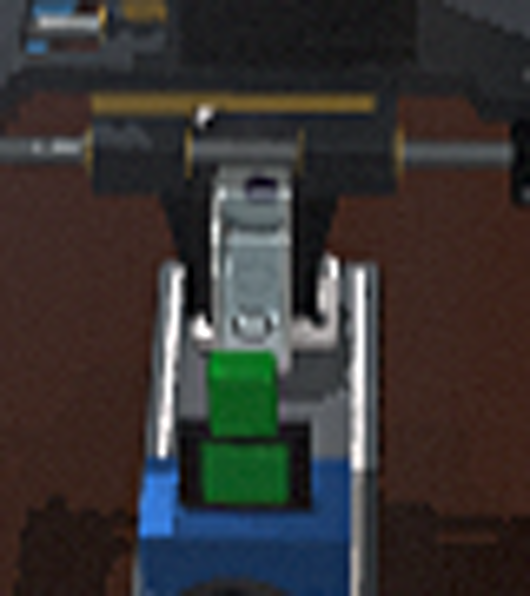

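The side view shows the cuvette held clear above the base, behind the upright green filter. Its etched circle (252,320) lies on the beam axis and its windows are square. It is still and touches only the fingers, so I'm handing in.

```bash
python3 -c "
from rig import robot
print(robot.hand_in())"
```

```text
the job is handed in; nothing more can be done
None
```

The green filter stands fully home in the blue slot, and the job was handed in at about 22 s with the cuvette held still by its frosted sides over the cross, windows square to the beam and circles within an estimated 1–2 mm of it; the result of the judging was not shown.

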